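# Reload the warm-air tile dryer

## Task

Clear the already dry tile or tiles off the dryer's sloping rails and lay them flat, side by side, on the bare plywood ware board. Then lay every fresh tile from the canvas board flat on the rails, its length running up the slope, its lower end down at the front lip, and no two tiles touching. When all are in place, start the dryer: twist the spring-return start knob clockwise to its stop, let go so that it springs back, and leave the other things on the table as they are.

Things in the scene. Friction and masses are not known exactly. Their poses are not given: they have to be found in the camera images.
- fresh1: a fresh border tile of unglazed clay, flat bar 150 x 50 x 18 mm, 0.25 kg, low relief on one face (either may end up on top). Origin at its centre (mid-thickness); x along its length, y across its width, z out of its flat face. At the start it lies flat on the canvas board. It may be absent (3 or 4 fresh tiles are present).
- fresh2: a fresh border tile of unglazed clay, flat bar 150 x 50 x 18 mm, 0.25 kg, low relief on one face (either may end up on top). Origin at its centre (mid-thickness); x along its length, y across its width, z out of its flat face. At the start it lies flat on the canvas board. It may be absent (3 or 4 fresh tiles are present).
- fresh3: a fresh border tile of unglazed clay, flat bar 150 x 50 x 18 mm, 0.25 kg, low relief on one face (either may end up on top). Origin at its centre (mid-thickness); x along its length, y across its width, z out of its flat face. At the start it lies flat on the canvas board. It may be absent (3 or 4 fresh tiles are present).
- fresh4: a fresh border tile of unglazed clay, flat bar 150 x 50 x 18 mm, 0.25 kg, low relief on one face (either may end up on top). Origin at its centre (mid-thickness); x along its length, y across its width, z out of its flat face. At the start it lies flat on the canvas board. It may be absent (3 or 4 fresh tiles are present).
- dry1: a dry border tile of unglazed clay, flat bar 150 x 50 x 18 mm, 0.25 kg, low relief on one face (either may end up on top). Origin at its centre (mid-thickness); x along its length, y across its width, z out of its flat face. At the start it lies on the dryer's rails (x axis up the slope); only its place there tells it from a fresh one. It may be absent (1 or 2 dry tiles are present).
- dry2: a dry border tile of unglazed clay, flat bar 150 x 50 x 18 mm, 0.25 kg, low relief on one face (either may end up on top). Origin at its centre (mid-thickness); x along its length, y across its width, z out of its flat face. At the start it lies on the dryer's rails (x axis up the slope); only its place there tells it from a fresh one. It may be absent (1 or 2 dry tiles are present).
- rack: two steel rails 390 mm long on the dryer, fixed, sloping up 20 deg away from the robot. Origin mid-length in the plane of the rail tops, 98 mm above the table; x up the slope, y along the rails, z out of the slope. Rails 16 mm wide, centred at x = -67 and +47, over 20 mm of air between and below. The front lip's inner face is at x = -75 mm, 12 mm high: a tile against it has its centre at x = 0, z = 9.
- ware_board: bare plywood board on the table, fixed, 150 (x) x 200 (y) x 12 mm; origin at the centre of its underside, z up; room for two tiles side by side, lengths along x (centres 85 to 90 mm apart in y leave room for fingers).
- canvas_board: canvas-covered board lying on the table, fixed, 230 (x) x 370 (y) x 10 mm, origin at the centre of its underside; the fresh tiles lie on it in two rows 115 mm apart, lengths roughly along its y.
- knob_grip (a point): point on the start knob's axis, 13 mm below the top of its bar grip, about 100 mm above the table. x along the bar (turns with it), z up. Bar 46 long (x), 16 wide (y), 30 mm tall, on a 46 mm disc 8 mm thick, on the dryer's control box (100 x 84 mm, level top 72 mm up), the dryer's right-hand end (38 mm from the axis to the rails' end bar, which is lower than 130 mm).
- start_knob (a joint): angle of the start knob, rad: 0 at rest (bar pointing as the rack's x axis seen from above), growing clockwise seen from above to the stop at 0.9. A spring (0.05 N m at rest to 0.16 N m at the stop) turns it back to 0 when let go.
- glass: bystander: drinking glass, 70 mm wide, 110 mm tall, origin at the centre of its foot; leave alone.
- tub: bystander: lidded plastic tub 126 x 166 x 68 mm, origin at the centre of its underside; leave alone.
- spray_bottle: bystander: spray bottle, 72 mm wide, 193 mm tall, origin at the centre of its foot; leave alone.

How it is judged:
By the outcome, as a careful person would: the job done as asked, in the order asked, and still so for the second after the job is handed in, with the robot touching nothing.
Of fresh1, fresh2, fresh3, fresh4 only 3 to 4 are there at a start; the rules pass over those that are not, and their reading is None.
Of dry1, dry2 only 1 to 2 are there at a start; the rules pass over those that are not, and their reading is None.
At some moment in a run one of fresh1, fresh2, fresh3, fresh4, dry1, dry2 may be knocked a few centimetres aside while the robot is not near it.
Once in a run the grip may slacken for a moment while it holds something.
It also fails if it takes over 210 s, if anything falls off the work surface, if the arm or the gripper's body presses on something with over 40 N, if the wrist force passes 120 N, or if a joint passes its speed limit or range.

## Robot

A 6-joint arm with a two-finger parallel gripper is mounted at the origin on the work surface. World frame = base frame: x ahead of the robot, y to its left, z up, the work surface at z = 0. Lengths are in m, angles in rad, forces in N, time in s.
With the tool pointing down it reaches from about 0.35 to 0.975 m from the base axis. Payload 4.9 kg.
Tool frame: the origin (TCP) lies at the very end of the fingers, on their centre line; the grasp point (between the pads) lies 19 mm behind it; z points along the fingers, y is the line along which they close (so a half turn about z gives the same grasp; the last joint's range is limited). The gripper opens to 85 mm and grips with 20 to 120 N. Pads are 22 mm wide; open, the fingers measure 114 mm over their backs; the gripper's body (76 mm by 85 mm) begins 54 mm behind the grasp point. The pads swing forward as they close: fully open they stand 13 mm farther back than shut.
Start: joints at [-1.243, 0.053, 1.613, -0, 1.476, -0.119], TCP at [0.27, -0.564, 0.231] pointing down, gripper open.
Joint ranges: [-3.01, 3.01], [-1.01, 2.22], [0.06, 2.58], [-1.02, 4.17], [0.09, 2.62], [-3.14, 3.14]. Speed limits (rad/s): [2.57, 2.57, 3.14, 3.14, 3.14, 3.14].

## Interface

Orientations are given as a rotation vector (axis times angle).
In Python, from station import ctrl, imaging gives the robot as it stands.
- The arm moves only by the tool play_rows, never from a script. Its argument "series" is a list of rows, each a list of 3 entries, a list of its own where there are three numbers: the opening, from 0 (shut) to 1 (fully open), then the shift along the tool's x, y, z each as a share of 0.05 m, from -1 to 1, then the turn, a rotation vector about the tool's x, y, z each as a share of 8 degrees, from -1 to 1. In form: [[grip, [dx, dy, dz], [ax, ay, az]], ...]. A call has 1 to 8 rows; each row shifts and turns the commanded pose from where the row before left it, along the tool's axes as they then stand; what a row does not reach is not made up. A row lasts 1/8 s, in which the tool goes at most 62.5 mm and 10.7 degrees, less where a joint would pass 70% of its speed; a pose out of reach is approached as far as the arm can. A call with a number of a shift or a turn outside -1 to 1 is refused whole. A call with a gripper value outside its range is refused whole. The fingers move at their own pace and stop on an object; "force" is the grip in N (left out, the last holds). Time passes only in rows, so rows that do not move let the fingers close. It gives the time, the measured TCP pose, the force, the opening and the grip force at its end, in the units of the state.
- ctrl.get_obs(): the state, without advancing time (a new reading comes with each control period).
- imaging.get_image(name): name is "scene" or "top" or "wrist"; returns a dict with "color" (400x640x3 uint8, blue, green, red), "fx", "fy", "cx", "cy" (pixels), "extrinsics" (4x4, takes a point from world to camera coordinates); the wrist camera has in their place "hand_eye" (4x4, takes a point from camera to tool coordinates, whose origin is the TCP and whose axes are the flange's). Camera axes: x right, y down, z forward; pixel columns grow to the right and rows downward; lengths in m; the calibration is good to about 2 mm. The wrist camera is an equidistant fisheye: a pixel r from the principal point sees the ray r / f radians off the axis. A picture is of the moment at which its call begins: read the wrist's pose just before it. There is no depth.
- ctrl.finish_job(): hands the job in; it is judged then, once.
The state is a dict: "t": time; "q": joint angles; "dq": joint speeds; "effort": joint torques, N m; "tool_pos": TCP position; "tool_rot": TCP orientation; "contact_force": force on the tool from outside, world axes, zero at the start; "wrist_torque": the same for the moment, N m; "opening": finger opening in m; "grip_force": force on a finger pad.
Only numpy, scipy, OpenCV 4.12 (cv2) and the standard library are available. Lean on these libraries where they do the work, as an engineer would, in place of code of your own. Each camera call takes 0.05 s, during which the arm holds its last target. There are 200 camera calls.

## Working session

There is one attempt and no reset: what is moved stays moved. The work goes in short steps, Python scripts to look and compute and a tool call to move; the robot and the scene stay as the last step left them, time stands still between calls to the robot, and variables do not carry over. Pictures are saved under pics/ and viewed, at most 14 in all, crops included, and the job is handed in when it is done.

Besides the shell and the picture viewer there is one more tool, called after "Request:" as name(argument=value, ...) on one line, values as JSON. play_rows: Moves the arm, as the interface text tells. Shift numbers are shares of 0.05 m and turn numbers shares of 8 degrees, none past 1 either way. Its arguments: {"type":"object","properties":{"series":{"type":"array"},"force":{"type":"number"}},"required":["series"]}

```bash
mkdir -p pics; ls
python3 - <<'E'
from station import ctrl, imaging
import cv2,numpy as np
o=ctrl.get_obs(); print({k:np.round(v,3).tolist() for k,v in o.items()})
for n in ("scene","top"):
    im=imaging.get_image(n); cv2.imwrite(f"pics/{n}0.png",im["color"])
    np.save(f"{n}0.npy",im["color"])
    print(n,im["fx"],im["fy"],im["cx"],im["cy"],np.round(im["extrinsics"],4).tolist())
im=imaging.get_image("wrist");print(im["fx"],im["cx"],im["cy"],np.round(im["hand_eye"],4).tolist())
E
```

```text
pics
{'t': 0.0, 'q': [-1.243, 0.053, 1.614, -0.0, 1.476, -0.119], 'dq': [-0.001, 0.0, 0.0, 0.0, -0.001, -0.002], 'effort': [-0.001, -39.368, -37.018, -0.0, 0.007, 0.0], 'tool_pos': [0.27, -0.563, 0.23], 'tool_rot': [-3.061, -0.696, 0.0], 'contact_force': [-0.669, 0.621, -0.575], 'wrist_torque': [-0.008, -0.017, -0.005], 'grip_force': 0.0, 'opening': 0.085}
scene 483.2383915668307 483.2383915668307 319.27760735768936 200.66463871612262 [[-0.4592, 0.8882, 0.0139, 0.1995], [0.7268, 0.3846, -0.5691, -0.3817], [-0.5108, -0.2513, -0.8221, 2.0522], [0.0, 0.0, 0.0, 1.0]]
top 460.9482836453431 460.9482836453431 320.86428859417174 202.45234415696743 [[-0.0256, -0.9995, 0.0169, 0.0495], [-0.994, 0.0237, -0.1065, 0.5699], [0.1061, -0.0195, -0.9942, 1.5631], [0.0, 0.0, 0.0, 1.0]]
309.70691628693146 316.1852767386477 197.67665857057386 [[-0.0006, -0.9644, -0.2646, 0.0668], [1.0, -0.0006, -0.0001, 0.0005], [-0.0001, -0.2646, 0.9644, -0.1424], [0.0, 0.0, 0.0, 1.0]]
```

View pics/scene0.png

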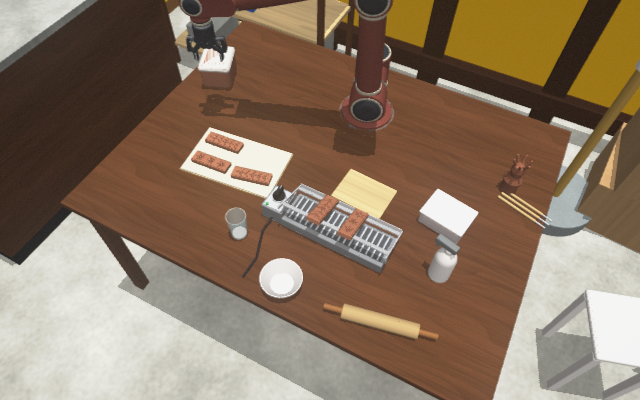

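View pics/top0.png

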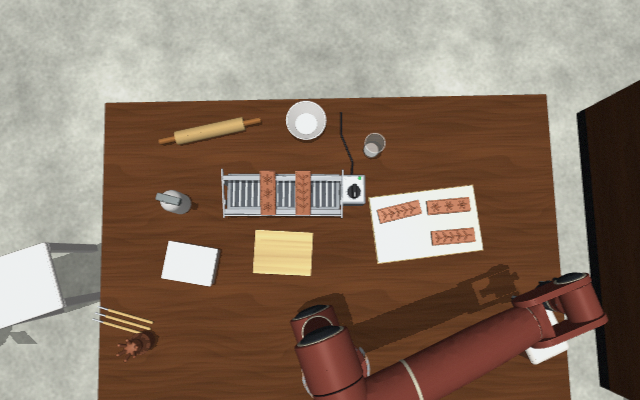

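```bash
cat > h.py <<'E'
import cv2,numpy as np
from scipy.spatial.transform import Rotation as R
from station import ctrl, imaging
def cam(name):
    if name=="wrist":
        o=ctrl.get_obs(); im=imaging.get_image(name)
        T=np.eye(4);T[:3,:3]=R.from_rotvec(o["tool_rot"]).as_matrix();T[:3,3]=o["tool_pos"]
        im["c2w"]=T@im["hand_eye"]; im["fish"]=1
    else:
        im=imaging.get_image(name); im["c2w"]=np.linalg.inv(im["extrinsics"]); im["fish"]=0
    return im
def rays(im,px):
    p=(np.atleast_2d(px).astype(float)-[im["cx"],im["cy"]])/[im["fx"],im["fy"]]
    if im["fish"]:
        r=np.linalg.norm(p,axis=1)+1e-9; d=np.c_[p*(np.sin(r)/r)[:,None],np.cos(r)]
    else: d=np.c_[p,np.ones(len(p))]
    return im["c2w"][:3,3], d@im["c2w"][:3,:3].T
def plane(im,px,p0,n=(0,0,1)):
    o,d=rays(im,px); n=np.asarray(n,float); p0=np.asarray(p0,float)*np.ones(3) if np.ndim(p0) else np.array([0,0,p0])
    return o+d*(((p0-o)@n)/(d@n))[:,None]
def tilemask(bgr):
    b,g,r=[bgr[...,i].astype(int) for i in range(3)]
    m=((r>140)&(r-b>45)&(r-g>35)).astype(np.uint8)*255
    return cv2.morphologyEx(m,cv2.MORPH_CLOSE,np.ones((5,5),np.uint8))
def blobs(m,amin,amax=1e9):
    cs,_=cv2.findContours(m,cv2.RETR_EXTERNAL,cv2.CHAIN_APPROX_NONE)
    return [c[:,0,:] for c in cs if amin<cv2.contourArea(c)<amax]
def rect(im,c,z):
    P=plane(im,c,z)[:,:2]; (cx,cy),(w,h),a=cv2.minAreaRect((P*1000).astype(np.float32))
    if w<h: w,h,a=h,w,a+90
    a=(a+90)%180-90
    return np.round([cx,cy,w,h,a],1)
E
python3 - <<'E'
from h import *
S={}
for n in("top","scene"):
    im=cam(n); m=tilemask(im["color"]); S[n]=im
    bs=blobs(m,150,2500)
    print(n,im["c2w"][:3,3].round(3))
    for c in bs:
        print(c.mean(0).round(0),len(c),"z.028",rect(im,c,.028),"z.116",rect(im,c,.116))
im=S["top"]; h=cv2.cvtColor(im["color"],cv2.COLOR_BGR2HSV)
b,g,r=[im["color"][...,i].astype(int) for i in range(3)]
m=((r>200)&(g>170)&(b<190)).astype(np.uint8)*255
for c in blobs(m,800):print("ply?",c.mean(0),rect(im,c,.012))
m=(im["color"].min(2)>205).astype(np.uint8)*255; m[:100]=0
for c in blobs(m,800):print("white",c.mean(0),rect(im,c,.010))
# crops upscale
t=cv2.resize(im["color"][155:285,200:400],None,fx=4,fy=4,interpolation=cv2.INTER_CUBIC);cv2.imwrite("pics/c1.png",t)
E
```

```text
top [0.402 0.067 1.614]
[331. 371.] 134 z.028 [  4.2  17.9 198.   38.   17.3] z.116 [ 26.2  20.6 187.   35.9  17.3]
[453. 236.] 108 z.028 [ 444.  -417.4  148.8   48.5  -86.3] z.116 [ 441.6 -390.5  140.5   45.8  -86.3]
[399. 211.] 107 z.028 [ 534.7 -234.7  148.8   48.7  -77.8] z.116 [ 527.3 -218.   140.6   46.   -77.8]
[448. 205.] 108 z.028 [ 550.3 -406.9  148.2   48.5  -86.2] z.116 [ 542.  -380.6  140.    45.8  -86.2]
[302. 192.] 114 z.028 [607.7  98.2 150.3  52.2  -1.3] z.116 [596.3  96.5 141.9  49.3  -1.3]
[267. 193.] 113 z.028 [6.106e+02 2.211e+02 1.518e+02 5.190e+01 5.000e-01] z.116 [5.990e+02 2.125e+02 1.434e+02 4.900e+01 5.000e-01]
[208. 130.] 207 z.028 [837.4 420.8 357.   18.7 -77.9] z.116 [813.3 401.1 337.2  17.7 -77.9]
scene [1.417 0.485 1.467]
[352. 224.] 76 z.028 [553.1 192.1 133.2  53.5  -6. ] z.116 [605.9 210.  125.1  50.2  -6. ]
[523. 206.] 84 z.028 [195.7 704.9 128.2  45.1  72.6] z.116 [270.4 691.5 120.3  42.4  72.6]
[322. 208.] 75 z.028 [543.5  69.7 144.   53.4  -7.7] z.116 [596.9  95.1 135.2  50.1  -7.7]
[251. 174.] 93 z.028 [ 536.3 -238.7  153.9   48.4  -77.6] z.116 [ 590.2 -194.5  144.4   45.4  -77.6]
[211. 161.] 85 z.028 [ 551.3 -406.5  153.5   48.3  -85.9] z.116 [ 604.3 -352.   144.1   45.3  -85.9]
[609. 167.] 92 z.028 [-153.9  966.4  235.3   36.4   -5.8] z.116 [-57.8 937.  220.9  34.2  -5.8]
[224. 141.] 79 z.028 [ 444.9 -419.5  149.    48.6  -86.4] z.116 [ 504.3 -364.2  139.9   45.6  -86.4]
[633. 102.] 66 z.028 [-570.2 1006.   196.5   49.3  -14. ] z.116 [-448.7  974.2  184.5   46.3  -14. ]
[410.  20.] 155 z.028 [-646.5  -72.5  382.7  202.1   12.6] z.116 [-520.3  -38.4  359.3  189.8   12.6]
ply? [282.43877551 252.46428571] [402.8 172.3 197.7 147.7  85.7]
white [ 25.83193277 286.21008403] [ 317.9 1056.   233.   212.4   16.8]
white [188.78443114 263.16766467] [374.6 493.6 169.4 128.2  79.1]
white [425.13333333 223.76060606] [ 491.  -328.5  366.   226.7  -84.3]
```

View pics/c1.png

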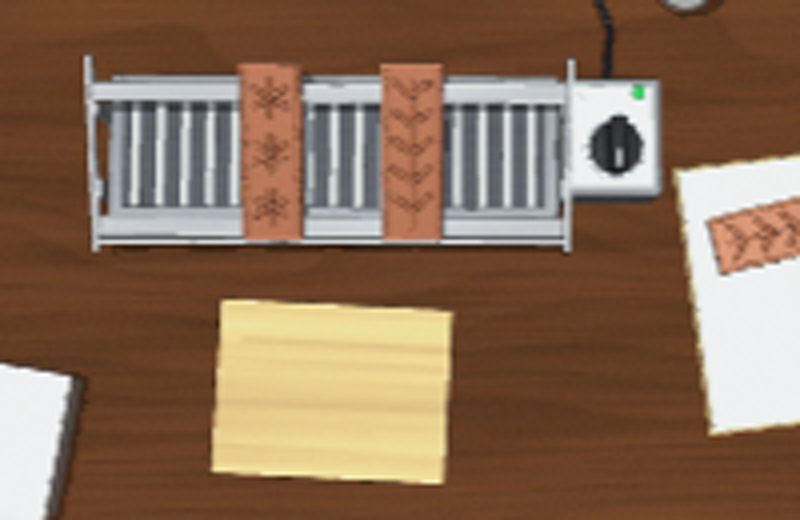

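```bash
cat >> h.py <<'E'
def tool(yaw,tilt=0):
    "tool down with tool y = horizontal dir at yaw+90deg (closing axis), tool x = -(yaw dir)? ; tilt deg about closing axis"
    x=np.array([np.cos(yaw),np.sin(yaw),0]);y=np.array([np.sin(yaw),-np.cos(yaw),0])
    M=np.c_[x,y,[0,0,-1]]
    return R.from_rotvec(-np.radians(tilt)*np.array([-np.sin(yaw),np.cos(yaw),0]))*R.from_matrix(M)
def plan(pts,p0=None,r0=None,step=.95):
    "pts: list of (pos,Rot); prints rows in shares"
    o=ctrl.get_obs(); p=np.array(o["tool_pos"]) if p0 is None else np.array(p0); r=R.from_rotvec(o["tool_rot"]) if r0 is None else r0
    for q,s in pts:
        q=np.array(q,float); dr=(r.inv()*s).as_rotvec(degrees=True); d=q-p
        N=max(1,int(np.ceil(max(np.linalg.norm(d)/.05/step,np.linalg.norm(dr)/8/step))))
        print(f"--to {q.round(3)} rows {N}")
        for i in range(N):
            sh=r.inv().apply(d/N)/.05; tu=dr/N/8
            print("  ",(sh.round(2)+0).tolist(),(tu.round(2)+0).tolist())
            p=p+r.apply(sh.round(2)*.05); r=r*R.from_rotvec(tu.round(2)*8,degrees=True)
            if i<N-1: d=(q-p); d=d*1.0; dr=(r.inv()*s).as_rotvec(degrees=True); d=d*N/(N-i-1); dr=dr*N/(N-i-1)
E
python3 - <<'E'
from h import *
im=cam("top")
L=plane(im,[[223.75,215.75],[342,216.5]],.083);print(L.round(4), np.degrees(np.arctan2(L[1]-L[0],1))[0], np.degrees(np.arctan2(*(L[0]-L[1])[:2])))
U=plane(im,[[223.2,171],[343,171.2]],.118);print("upper",U.round(4))
print("knob",plane(im,[[354,191.5]],.105))
for n in [(0,)]:
  pass
print(R.from_rotvec(ctrl.get_obs()["tool_rot"]).as_matrix().round(3))
E
```

```text
[[ 0.5286  0.3598  0.083 ]
 [ 0.5165 -0.0327  0.083 ]] -0.6903062013549872 1.7579411978439776
upper [[ 0.6728  0.3545  0.118 ]
 [ 0.6632 -0.0383  0.118 ]]
knob [[ 0.59672449 -0.07351156  0.105     ]]
[[ 0.902  0.432 -0.   ]
 [ 0.432 -0.902  0.001]
 [ 0.    -0.001 -1.   ]]
```

```bash
cat >> h.py <<'E'
O=np.array([.604,.160,.098]); YR=np.radians(-1.5)
RK=R.from_euler("z",YR)*R.from_euler("y",-np.radians(20))
def rk(x,y,z): return O+RK.apply([x,y,z])
TR=tool(YR,20)
def ry(p): return RK.inv().apply(np.array(p)-O)
E
python3 - <<'E'
from h import *
print(ry([.5963,.0965,.116]),ry([.599,.2125,.116]),(TR.as_matrix()-RK.as_matrix()@np.diag([1,-1,-1])).max())
ya=ry([.5963,.0965,.116])[1]
plan([(rk(0,ya,.12),TR),(rk(0,ya,.001),TR)],step=.85)
E
```

```text
[ 0.0004852 -0.0636798  0.0189786] [0.0001681  0.05235112 0.01909402] 1.1102230246251565e-16
--to [0.561 0.097 0.211] rows 18
   [0.61, -0.52, 0.02] [-0.03, 0.14, 0.19]
   [0.59, -0.54, 0.03] [-0.03, 0.14, 0.19]
   [0.58, -0.55, 0.04] [-0.03, 0.14, 0.19]
   [0.56, -0.57, 0.05] [-0.03, 0.14, 0.19]
   [0.55, -0.58, 0.06] [-0.03, 0.14, 0.18]
   [0.53, -0.6, 0.07] [-0.03, 0.14, 0.19]
   [0.51, -0.61, 0.07] [-0.03, 0.13, 0.18]
   [0.5, -0.63, 0.08] [-0.04, 0.14, 0.19]
   [0.48, -0.64, 0.09] [-0.03, 0.13, 0.18]
   [0.46, -0.65, 0.09] [-0.04, 0.14, 0.19]
   [0.44, -0.66, 0.1] [-0.03, 0.13, 0.18]
   [0.42, -0.68, 0.1] [-0.04, 0.14, 0.19]
   [0.4, -0.69, 0.11] [-0.03, 0.13, 0.18]
   [0.38, -0.7, 0.11] [-0.04, 0.14, 0.19]
   [0.36, -0.71, 0.12] [-0.03, 0.13, 0.18]
   [0.35, -0.72, 0.12] [-0.04, 0.14, 0.19]
   [0.32, -0.72, 0.12] [-0.03, 0.13, 0.18]
   [0.3, -0.73, 0.13] [-0.04, 0.14, 0.19]
--to [0.602 0.096 0.099] rows 3
   [0.0, 0.0, 0.79] [0.0, 0.0, 0.0]
   [0.0, 0.0, 0.79] [0.0, 0.0, 0.0]
   [0.0, 0.0, 0.8] [0.0, 0.0, 0.0]
```

Request:
play_rows(series=[[1,[0.61,-0.52,0.02],[-0.03,0.14,0.19]],[1,[0.59,-0.54,0.03],[-0.03,0.14,0.19]],[1,[0.58,-0.55,0.04],[-0.03,0.14,0.19]],[1,[0.56,-0.57,0.05],[-0.03,0.14,0.19]],[1,[0.55,-0.58,0.06],[-0.03,0.14,0.19]],[1,[0.53,-0.6,0.07],[-0.03,0.14,0.19]],[1,[0.51,-0.61,0.07],[-0.03,0.13,0.18]],[1,[0.5,-0.63,0.08],[-0.04,0.14,0.19]]], force=60)

```text
t: 1.3
tool_pos: [0.3999, -0.2692, 0.2227]
tool_rot: [-3.11, -0.366, -0.25]
contact_force: [1.1, 0.3, 0.1]
opening: 0.0854
grip_force: 0.0
```

Request:
play_rows(series=[[1,[0.48,-0.64,0.09],[-0.03,0.13,0.18]],[1,[0.46,-0.65,0.09],[-0.04,0.14,0.19]],[1,[0.44,-0.66,0.1],[-0.03,0.13,0.18]],[1,[0.42,-0.68,0.1],[-0.04,0.14,0.19]],[1,[0.4,-0.69,0.11],[-0.03,0.13,0.18]],[1,[0.38,-0.7,0.11],[-0.04,0.14,0.19]],[1,[0.36,-0.71,0.12],[-0.03,0.13,0.18]],[1,[0.35,-0.72,0.12],[-0.04,0.14,0.19]]])

```text
t: 2.3
tool_pos: [0.5297, 0.0252, 0.2133]
tool_rot: [3.099, 0.038, 0.489]
contact_force: [-0.0, -0.5, 0.1]
opening: 0.0854
grip_force: 0.0
```

Request:
play_rows(series=[[1,[0.32,-0.72,0.12],[-0.03,0.13,0.18]],[1,[0.3,-0.73,0.13],[-0.04,0.14,0.19]],[1,[0,0,0],[0,0,0]],[1,[0,0,0],[0,0,0]]])

```text
t: 2.8
tool_pos: [0.5616, 0.0966, 0.2105]
tool_rot: [3.088, -0.042, 0.544]
contact_force: [0.7, -0.7, -0.5]
opening: 0.0853
grip_force: 0.0
```

Run:
```python
from h import *
im=cam("wrist");cv2.imwrite("pics/w1.png",im["color"])
for n in ["wrist"]:
  for c in blobs(tilemask(im["color"]),1500):
    p=plane(im,c,rk(0,0,.018),RK.apply([0,0,1])); q=np.array([ry(v) for v in p])
    print(c.mean(0).round(), cv2.minAreaRect((q[:,:2]*1000).astype(np.float32)))
ya=-.0637
plan([(rk(0,ya,.001),TR)],step=.85)
```

```text
[552. 241.] ((-49.02129364013672, -328.8493347167969), (46.10118865966797, 115.24095153808594), 16.539363861083984)
[184. 184.] ((0.269073486328125, 49.29572677612305), (48.61621856689453, 148.60459899902344), 89.94593048095703)
[317. 176.] ((13.320079803466797, -65.64631652832031), (49.05179214477539, 122.08634948730469), 89.75970458984375)
[116.  43.] ((144.3687744140625, 140.11053466796875), (16.921619415283203, 231.17953491210938), 10.025938987731934)
--to [0.602 0.096 0.099] rows 3
   [0.0, -0.01, 0.79] [0.0, 0.0, 0.0]
   [0.0, -0.01, 0.79] [0.01, 0.0, -0.01]
   [-0.01, -0.01, 0.79] [0.0, 0.0, 0.0]
```

View pics/w1.png

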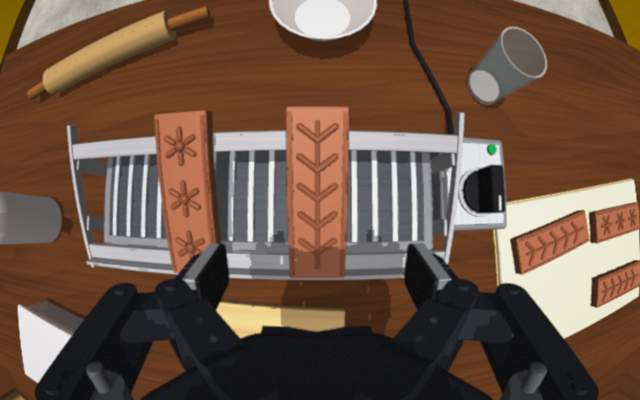

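Request:
play_rows(series=[[1,[0,0.01,0.79],[0,0,0]],[1,[0,0,0.79],[0,0,0]],[1,[0,0,0.5],[0,0,0]],[1,[0,0,0.3],[0,0,0]],[0,[0,0,0],[0,0,0]],[0,[0,0,0],[0,0,0]],[0,[0,0,0],[0,0,0]],[0,[0,0,0],[0,0,0]]])

```text
t: 3.85
tool_pos: [0.6034, 0.095, 0.1009]
tool_rot: [3.087, -0.043, 0.549]
contact_force: [-3.8, -2.3, 7.1]
opening: 0.048
grip_force: 64.0
```

Request:
play_rows(series=[[0,[0,0,0],[0,0,0]],[0,[0,0,0],[0,0,0]],[0,[0,0,-0.2],[0,0,0]],[0,[0,0,-0.4],[0,0,0]],[0,[0,0,-0.8],[0,0,0]],[0,[0,0,-0.6],[0,0,0]],[0,[0,0,0],[0,0,0]]])

```text
t: 4.72
tool_pos: [0.5689, 0.0965, 0.1957]
tool_rot: [3.087, -0.043, 0.552]
contact_force: [0.7, -0.6, -3.7]
opening: 0.0484
grip_force: 64.6
```

Run:
```python
from h import *
W=tool(np.radians(-4.3))
plan([([.4,.129,.12],W),([.4,.129,.016],W)],step=.8)
```

```text
--to [0.4   0.129 0.12 ] rows 5
   [-0.74, -0.11, 0.05] [-0.01, -0.51, 0.07]
   [-0.74, -0.1, 0.1] [-0.01, -0.51, 0.07]
   [-0.73, -0.1, 0.15] [-0.01, -0.5, 0.07]
   [-0.72, -0.09, 0.21] [-0.02, -0.51, 0.06]
   [-0.7, -0.09, 0.25] [-0.01, -0.5, 0.07]
--to [0.4   0.129 0.016] rows 3
   [0.0, 0.0, 0.69] [0.0, 0.0, 0.0]
   [0.0, 0.0, 0.7] [0.0, 0.0, 0.0]
   [0.0, 0.0, 0.69] [0.0, 0.0, 0.0]
```

Request:
play_rows(series=[[0,[-0.74,-0.11,0.05],[-0.01,-0.51,0.07]],[0,[-0.74,-0.1,0.1],[-0.01,-0.51,0.07]],[0,[-0.73,-0.1,0.15],[-0.01,-0.5,0.07]],[0,[-0.72,-0.09,0.21],[-0.02,-0.51,0.06]],[0,[-0.7,-0.09,0.25],[-0.01,-0.5,0.07]],[0,[0,0,0],[0,0,0]],[0,[0,0,0.7],[0,0,0]],[0,[0,0,0.7],[0,0,0]]])

```text
t: 5.72
tool_pos: [0.3998, 0.1286, 0.0472]
tool_rot: [3.139, -0.119, -0.002]
contact_force: [0.2, 0.3, -3.3]
opening: 0.0488
grip_force: 64.6
```

Run:
```python
from h import *
W=tool(np.radians(-4.3))
plan([([.4,.129,.015],W)],step=.8)
```

```text
--to [0.4   0.129 0.015] rows 1
   [0.0, -0.01, 0.64] [0.0, 0.01, -0.01]
```

Request:
play_rows(series=[[0,[0,0,0.4],[0,0,0]],[0,[0,0,0.18],[0,0,0]],[0,[0,0,0],[0,0,0]]])

```text
t: 6.1
tool_pos: [0.3987, 0.1285, 0.0185]
tool_rot: [3.138, -0.119, -0.007]
contact_force: [0.2, 0.2, -2.4]
opening: 0.0483
grip_force: 64.4
```

Request:
play_rows(series=[[0,[0,0,0.07],[0,0,0]],[0,[0,0,0],[0,0,0]],[1,[0,0,0],[0,0,0]],[1,[0,0,0],[0,0,0]],[1,[0,0,0],[0,0,0]],[1,[0,0,-0.4],[0,0,0]],[1,[0,0,-0.8],[0,0,0]],[1,[0,0,-0.8],[0,0,0]]])

```text
t: 7.1
tool_pos: [0.3988, 0.1287, 0.1164]
tool_rot: [3.139, -0.119, -0.007]
contact_force: [0.9, 0.5, -0.1]
opening: 0.0859
grip_force: 0.0
```

```bash
cat >> h.py <<'E'
def tiles():
    "tops from the top camera: (x,y mm, len, wid, angle) at z .028/.030; rack coords for rack ones"
    im=cam("top")
    for c in blobs(tilemask(im["color"]),150,700):
        a=rect(im,c,.028)
        if a[0]>720 or a[0]<200: continue
        if a[0]>560 and a[1]>-40:
            q=RK.inv().apply(plane(im,c,rk(0,0,.018),RK.apply([0,0,1]))-O)*1000
            print("rack",np.round(np.concatenate([*cv2.minAreaRect(q[:,:2].astype(np.float32))[:2],[cv2.minAreaRect(q[:,:2].astype(np.float32))[2]]]),1))
        else: print("flat",a)
E
python3 - <<'E'
from h import *
tiles()
plan([(rk(0,.0505,.11),TR)],step=.8)
E
```

```text
flat [ 444.  -417.4  148.8   48.5  -86.3]
flat [ 534.6 -234.7  148.8   48.8  -77.8]
flat [ 550.3 -406.9  148.2   48.5  -86. ]
rack [ -1.3  52.1 144.3  48.5   0.3]
--to [0.568 0.211 0.201] rows 6
   [0.53, -0.32, -0.26] [0.01, 0.41, -0.06]
   [0.55, -0.31, -0.23] [0.01, 0.41, -0.06]
   [0.56, -0.31, -0.19] [0.01, 0.41, -0.06]
   [0.57, -0.3, -0.16] [0.01, 0.41, -0.06]
   [0.58, -0.29, -0.13] [0.01, 0.41, -0.06]
   [0.6, -0.29, -0.1] [0.0, 0.41, -0.05]
```

Request:
play_rows(series=[[1,[0.53,-0.32,-0.26],[0.01,0.41,-0.06]],[1,[0.55,-0.31,-0.23],[0.01,0.41,-0.06]],[1,[0.56,-0.31,-0.19],[0.01,0.41,-0.06]],[1,[0.57,-0.3,-0.16],[0.01,0.41,-0.06]],[1,[0.58,-0.29,-0.13],[0.01,0.41,-0.06]],[1,[0.6,-0.29,-0.1],[0,0.41,-0.05]],[1,[0,0,0],[0,0,0]]])

```text
t: 8.02
tool_pos: [0.5659, 0.2115, 0.1935]
tool_rot: [3.09, -0.04, 0.532]
contact_force: [0.7, -0.4, 0.4]
opening: 0.0854
grip_force: 0.0
```

Run:
```python
from h import *
tiles()
plan([(rk(0,.0515,.001),TR)],step=.8)
```

```text
flat [428.2 128.3  86.1  52.4  -4.1]
flat [ 444.  -417.4  148.8   48.5  -86.3]
flat [417.7 213.5 141.8  60.7  15.9]
flat [ 534.7 -234.7  148.8   48.7  -77.8]
flat [ 550.3 -406.9  148.2   48.5  -86. ]
rack [22.6 52.3 96.5 48.3  0.2]
--to [0.605 0.211 0.099] rows 3
   [0.05, -0.01, 0.68] [0.0, 0.03, 0.0]
   [0.04, -0.01, 0.67] [0.01, 0.02, 0.0]
   [0.04, -0.02, 0.68] [0.0, 0.03, 0.0]
```

Request:
play_rows(series=[[1,[0.07,0,0.68],[0,0.05,0]],[1,[0.05,0,0.68],[0,0.03,0]],[1,[0,0,0.4],[0,0,0]],[1,[0,0,0.3],[0,0,0]],[0,[0,0,0],[0,0,0]],[0,[0,0,0],[0,0,0]],[0,[0,0,0],[0,0,0]],[0,[0,0,0],[0,0,0]]])

```text
t: 9.07
tool_pos: [0.606, 0.2097, 0.0991]
tool_rot: [3.087, -0.041, 0.55]
contact_force: [-3.8, -1.2, 4.7]
opening: 0.0485
grip_force: 64.3
```

Request:
play_rows(series=[[0,[0,0,0],[0,0,0]],[0,[0,0,0],[0,0,0]],[0,[0,0,-0.2],[0,0,0]],[0,[0,0,-0.4],[0,0,0]],[0,[0,0,-0.8],[0,0,0]],[0,[0,0,-0.6],[0,0,0]],[0,[0,0,0],[0,0,0]]])

```text
t: 9.95
tool_pos: [0.5719, 0.2111, 0.1945]
tool_rot: [3.087, -0.041, 0.554]
contact_force: [1.0, 0.3, -3.5]
opening: 0.0487
grip_force: 64.5
```

Run:
```python
from h import *
W=tool(np.radians(-4.3))
plan([([.406,.216,.12],W),([.406,.216,.02],W)],step=.8)
```

```text
--to [0.406 0.216 0.12 ] rows 5
   [-0.73, 0.0, 0.05] [-0.01, -0.51, 0.07]
   [-0.72, 0.0, 0.1] [-0.01, -0.51, 0.07]
   [-0.71, 0.01, 0.15] [-0.01, -0.51, 0.07]
   [-0.7, 0.02, 0.2] [-0.02, -0.51, 0.07]
   [-0.68, 0.03, 0.25] [-0.01, -0.5, 0.07]
--to [0.406 0.216 0.02 ] rows 3
   [0.0, 0.0, 0.67] [0.0, 0.0, 0.0]
   [0.0, 0.0, 0.67] [0.0, 0.0, 0.0]
   [0.0, 0.0, 0.66] [0.0, 0.0, 0.0]
```

Request:
play_rows(series=[[0,[-0.73,0,0.05],[-0.01,-0.51,0.07]],[0,[-0.72,0,0.1],[-0.01,-0.51,0.07]],[0,[-0.71,0.01,0.15],[-0.01,-0.51,0.07]],[0,[-0.7,0.02,0.2],[-0.02,-0.51,0.07]],[0,[-0.68,0.03,0.25],[-0.01,-0.5,0.07]],[0,[0,0,0],[0,0,0]],[0,[0,0,0.7],[0,0,0]],[0,[0,0,0.7],[0,0,0]]])

```text
t: 10.95
tool_pos: [0.4058, 0.2152, 0.0471]
tool_rot: [3.138, -0.12, -0.002]
contact_force: [-0.1, -0.2, -2.6]
opening: 0.0483
grip_force: 64.5
```

Request:
play_rows(series=[[0,[0,0,0.3],[0,0,0]],[0,[0,0,0.2],[0,0,0]],[0,[0,0,0],[0,0,0]]])

```text
t: 11.32
tool_pos: [0.4049, 0.2152, 0.0227]
tool_rot: [3.138, -0.12, -0.006]
contact_force: [0.7, 0.3, -1.7]
opening: 0.0486
grip_force: 64.3
```

Request:
play_rows(series=[[0,[0,0,0.16],[0,0,0]],[0,[0,0,0],[0,0,0]],[0.95,[0,0,0],[0,0,0]],[0.95,[0,0,0],[0,0,0]],[0.95,[0,0,0],[0,0,0]],[0.95,[0,0,-0.4],[0,0,0]],[0.95,[0,0,-0.8],[0,0,0]],[0.95,[0,0,-0.9],[0,0,0]]])

```text
t: 12.32
tool_pos: [0.4044, 0.2151, 0.1204]
tool_rot: [3.137, -0.12, -0.008]
contact_force: [0.9, 0.2, 0.1]
opening: 0.0814
grip_force: 0.0
```

Run:
```python
from h import *
o=ctrl.get_obs();print(o["tool_pos"])
F=tool(np.radians(-77.8))
plan([([.46,.0,.2],tool(np.radians(-40))),([.535,-.2347,.14],F)],step=.8)
```

```text
[0.40443199 0.21509901 0.12040026]
--to [0.46 0.   0.2 ] rows 6
   [0.24, 0.7, -0.27] [0.0, 0.01, 0.74]
   [0.31, 0.67, -0.26] [0.0, 0.0, 0.74]
   [0.38, 0.64, -0.26] [0.01, 0.0, 0.74]
   [0.44, 0.6, -0.27] [0.01, 0.01, 0.74]
   [0.5, 0.55, -0.27] [0.0, 0.0, 0.75]
   [0.55, 0.49, -0.26] [0.01, 0.01, 0.74]
--to [ 0.535 -0.235  0.14 ] rows 7
   [0.59, 0.38, 0.17] [0.0, 0.0, 0.68]
   [0.63, 0.32, 0.17] [0.0, 0.0, 0.67]
   [0.66, 0.26, 0.17] [0.0, 0.0, 0.68]
   [0.68, 0.19, 0.17] [0.0, 0.0, 0.67]
   [0.69, 0.13, 0.17] [0.0, 0.0, 0.68]
   [0.7, 0.06, 0.17] [0.0, 0.0, 0.67]
   [0.7, 0.0, 0.18] [0.0, 0.0, 0.68]
```

Request:
play_rows(series=[[1,[0.24,0.7,-0.27],[0,0,0.74]],[1,[0.31,0.67,-0.26],[0,0,0.74]],[1,[0.38,0.64,-0.26],[0,0,0.74]],[1,[0.44,0.6,-0.27],[0,0,0.74]],[1,[0.5,0.55,-0.27],[0,0,0.74]],[1,[0.55,0.49,-0.26],[0,0,0.74]],[1,[0.59,0.38,0.17],[0,0,0.68]],[1,[0.63,0.32,0.17],[0,0,0.67]]])

```text
t: 13.32
tool_pos: [0.4823, -0.0684, 0.1829]
tool_rot: [2.835, -1.348, -0.002]
contact_force: [-0.9, -0.2, 0.2]
opening: 0.0855
grip_force: 0.0
```

Request:
play_rows(series=[[1,[0.66,0.26,0.17],[0,0,0.68]],[1,[0.68,0.19,0.17],[0,0,0.67]],[1,[0.69,0.13,0.17],[0,0,0.68]],[1,[0.7,0.06,0.17],[0,0,0.67]],[1,[0.7,0,0.18],[0,0,0.68]],[1,[0,0,0],[0,0,0]],[1,[0,0,0],[0,0,0]]])

```text
t: 14.2
tool_pos: [0.5357, -0.2342, 0.1394]
tool_rot: [2.444, -1.968, -0.004]
contact_force: [-0.4, -0.3, 0.8]
opening: 0.0853
grip_force: 0.0
```

Run:
```python
from h import *
tiles()
im=cam("wrist")
for c in blobs(tilemask(im["color"]),1500): print("wrist",c.min(0),c.max(0),rect(im,c,.028))
t=cam("top");cv2.imwrite("pics/t2.png",t["color"])
F=tool(np.radians(-77.8))
plan([([.5346,-.2347,.013],F)],step=.8)
```

```text
flat [397.  130.  149.8  52.4  -4.2]
flat [403.9 210.  151.2  74.7  -6.2]
wrist [427   0] [486 101] [ 443.4 -396.8  101.7   48.4  -86.5]
wrist [301   0] [371  78] [ 548.2 -370.9   70.6   48.6  -86. ]
--to [ 0.535 -0.235  0.013] rows 4
   [0.0, 0.0, 0.63] [0.01, 0.0, 0.0]
   [0.0, 0.01, 0.64] [0.01, 0.0, 0.01]
   [0.01, 0.01, 0.63] [0.0, 0.0, 0.0]
   [0.0, 0.0, 0.64] [0.01, -0.01, 0.01]
```

View pics/t2.png

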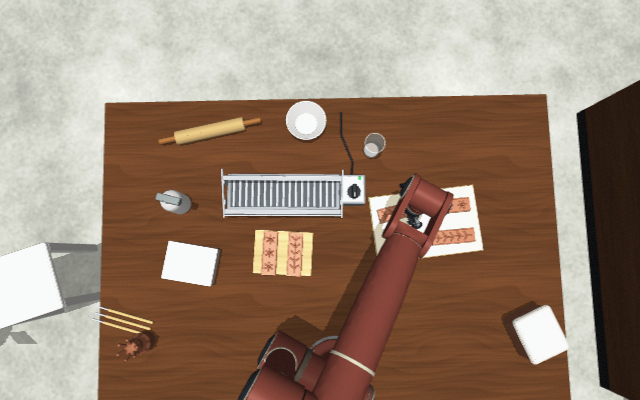

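Run:
```python
from h import *
im=cam("wrist");cv2.imwrite("pics/w2.png",im["color"])
hsv=cv2.cvtColor(im["color"],cv2.COLOR_BGR2HSV)
m=((hsv[...,0]<14)&(hsv[...,1]>80)&(hsv[...,2]>60)).astype(np.uint8)*255
for c in blobs(cv2.morphologyEx(m,cv2.MORPH_CLOSE,np.ones((5,5),np.uint8)),1200): print("wrist",c.min(0),c.max(0),rect(im,c,.028))
```

```text
wrist [448 340] [501 399] [266.8 -25.8 186.4  51.3 -43.9]
wrist [ 24 258] [111 323] [825.8 -21.4 179.9  99.5   6.3]
wrist [288 102] [347 268] [ 535.5 -238.1  148.1   49.2  -77.8]
wrist [460   0] [639 370] [ 133.1 -199.9  732.4  417.1  -55.2]
wrist [422   0] [486 101] [ 445.7 -395.7  103.8   53.2  -86.5]
wrist [302   0] [371  79] [ 548.2 -370.    72.5   48.8  -86. ]
wrist [14  0] [415 337] [ 660.1 -234.4  503.2  323.4   -0. ]
```

View pics/w2.png

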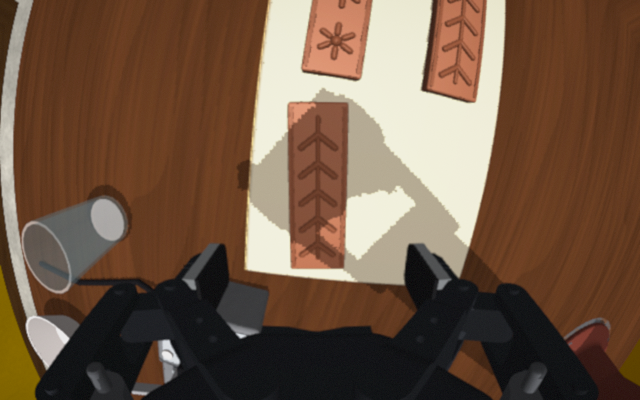

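Request:
play_rows(series=[[1,[0.02,0.02,0.7],[0,0,0]],[1,[0.02,0,0.7],[0,0,0]],[1,[0,0,0.7],[0,0,0]],[1,[0,0,0.4],[0,0,0]],[0,[0,0,0],[0,0,0]],[0,[0,0,0],[0,0,0]],[0,[0,0,0],[0,0,0]],[0,[0,0,0],[0,0,0]]])

```text
t: 15.4
tool_pos: [0.5363, -0.2378, 0.0166]
tool_rot: [2.444, -1.969, 0.003]
contact_force: [0.6, 0.8, 6.4]
opening: 0.0478
grip_force: 64.1
```

Request:
play_rows(series=[[0,[0,0,0],[0,0,0]],[0,[0,0,0],[0,0,0]],[0,[0,0,-0.2],[0,0,0]],[0,[0,0,-0.5],[0,0,0]],[0,[0,0,-0.8],[0,0,0]],[0,[0,0,-0.8],[0,0,0]],[0,[0,0,-0.8],[0,0,0]],[0,[0,0,-0.8],[0,0,0]]])

```text
t: 16.4
tool_pos: [0.5348, -0.2363, 0.2102]
tool_rot: [2.443, -1.969, -0.005]
contact_force: [-0.0, -0.4, -2.5]
opening: 0.0478
grip_force: 63.3
```

Run:
```python
from h import *
# last fresh tiles go right-most last; this one goes to left slot y=+.12
plan([([.48,0,.24],tool(np.radians(-40))),(rk(.004,.12,.09),TR)],step=.8)
```

```text
--to [0.48 0.   0.24] rows 7
   [-0.69, 0.01, -0.08] [0.0, 0.0, -0.67]
   [-0.69, -0.05, -0.09] [0.01, 0.0, -0.67]
   [-0.68, -0.12, -0.08] [0.0, 0.0, -0.68]
   [-0.67, -0.18, -0.09] [0.01, 0.0, -0.67]
   [-0.65, -0.25, -0.08] [0.0, 0.0, -0.68]
   [-0.62, -0.31, -0.09] [0.01, 0.01, -0.67]
   [-0.59, -0.36, -0.08] [0.0, 0.0, -0.68]
--to [0.58  0.281 0.184] rows 8
   [-0.26, -0.7, 0.14] [0.1, 0.3, -0.59]
   [-0.21, -0.72, 0.14] [0.11, 0.3, -0.6]
   [-0.15, -0.73, 0.14] [0.1, 0.3, -0.59]
   [-0.1, -0.74, 0.15] [0.11, 0.3, -0.6]
   [-0.04, -0.74, 0.16] [0.1, 0.3, -0.59]
   [0.01, -0.74, 0.17] [0.11, 0.3, -0.6]
   [0.07, -0.73, 0.18] [0.1, 0.31, -0.59]
   [0.12, -0.72, 0.19] [0.11, 0.3, -0.6]
```

Request:
play_rows(series=[[0,[-0.69,0.01,-0.08],[0,0,-0.67]],[0,[-0.69,-0.05,-0.09],[0,0,-0.67]],[0,[-0.68,-0.12,-0.08],[0,0,-0.68]],[0,[-0.67,-0.18,-0.09],[0,0,-0.67]],[0,[-0.65,-0.25,-0.08],[0,0,-0.68]],[0,[-0.62,-0.31,-0.09],[0,0,-0.67]],[0,[-0.59,-0.36,-0.08],[0,0,-0.68]],[0,[-0.26,-0.7,0.14],[0.1,0.3,-0.59]]])

```text
t: 17.4
tool_pos: [0.4931, 0.0354, 0.2323]
tool_rot: [2.991, -0.947, 0.068]
contact_force: [0.0, -0.7, -2.7]
opening: 0.048
grip_force: 63.3
```

Request:
play_rows(series=[[0,[-0.21,-0.72,0.14],[0.11,0.3,-0.6]],[0,[-0.15,-0.73,0.14],[0.1,0.3,-0.59]],[0,[-0.1,-0.74,0.15],[0.11,0.3,-0.6]],[0,[-0.04,-0.74,0.16],[0.1,0.3,-0.59]],[0,[0.01,-0.74,0.17],[0.11,0.3,-0.6]],[0,[0.07,-0.73,0.18],[0.1,0.31,-0.59]],[0,[0.12,-0.72,0.19],[0.11,0.3,-0.6]],[0,[0,0,0],[0,0,0]]])

```text
t: 18.4
tool_pos: [0.5793, 0.2815, 0.1799]
tool_rot: [3.089, -0.035, 0.533]
contact_force: [-0.3, -1.0, -1.9]
opening: 0.0479
grip_force: 63.3
```

Run:
```python
from h import *
o=ctrl.get_obs();print(o["grip_force"],o["opening"],ry(o["tool_pos"]))
plan([(rk(.005,.12,.03),TR)],step=.8)
im=cam("wrist");cv2.imwrite("pics/w3.png",im["color"])
```

```text
63.34216833114624 0.04786361356451831 [0.00178446 0.12082827 0.08648905]
--to [0.602 0.28  0.128] rows 2
   [0.04, 0.01, 0.56] [0.01, 0.03, 0.01]
   [0.03, 0.01, 0.57] [0.0, 0.02, 0.02]
```

View pics/w3.png

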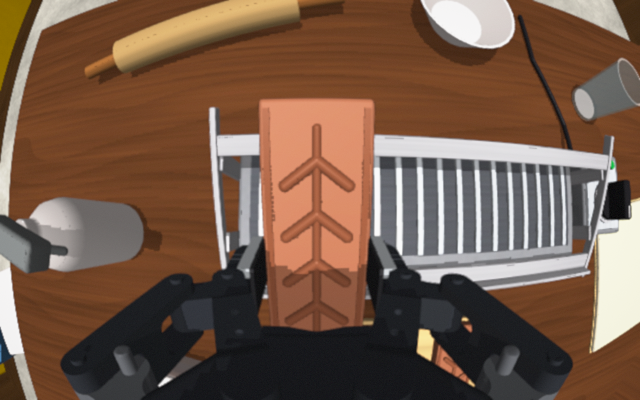

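Request:
play_rows(series=[[0,[0.05,0,0.56],[0,0.03,0.02]],[0,[0.04,0,0.56],[0,0.02,0.02]],[0,[0,0,0.25],[0,0,0]],[0,[0,0,0],[0,0,0]]])

```text
t: 18.95
tool_pos: [0.6079, 0.2785, 0.1181]
tool_rot: [3.087, -0.05, 0.546]
contact_force: [-0.0, 0.3, -1.9]
opening: 0.0481
grip_force: 63.3
```

Run:
```python
from h import *
o=ctrl.get_obs();print(ry(o["tool_pos"])*1000,(R.from_rotvec(o["tool_rot"]).inv()*TR).as_rotvec(degrees=True), RK.inv().apply(o["contact_force"]))
```

```text
[  7.67386428 118.51752327  18.6337981 ] [ 0.14349922 -0.07574352 -0.32010636] [-0.70226021  0.27364074 -1.76464751]
```

Request:
play_rows(series=[[0,[0,0,0.18],[0,0,0]],[0,[0,0,0],[0,0,0]],[0,[-0.06,0,0],[0,0,0]],[0,[-0.05,0,0],[0,0,0]],[0,[0,0,0],[0,0,0]]])

```text
t: 19.58
tool_pos: [0.6061, 0.2796, 0.1089]
tool_rot: [3.088, -0.048, 0.55]
contact_force: [-0.3, -1.0, -2.3]
opening: 0.0483
grip_force: 63.3
```

```bash
cat > s.py <<'E'
from h import *
o=ctrl.get_obs();print(ry(o["tool_pos"])*1000,RK.inv().apply(o["contact_force"]),o["opening"])
E
python3 s.py
```

```text
[  2.78779015 119.62183936  10.53741197] [-1.06271808 -1.05632236 -2.10930362] 0.048300137313043084
```

Request:
play_rows(series=[[0,[-0.06,0,0.03],[0,0,0]],[0,[-0.03,0,0.03],[0,0,0]],[0,[0,0,0],[0,0,0]]])

```text
t: 19.95
tool_pos: [0.6042, 0.2798, 0.1055]
tool_rot: [3.088, -0.048, 0.554]
contact_force: [3.1, 0.5, 0.1]
opening: 0.0482
grip_force: 63.4
```

```bash
python3 s.py
```

```text
[ -0.17454304 119.74991822   7.99899094] [ 2.93491329  0.60799389 -0.99533177] 0.048169607949544405
```

Request:
play_rows(series=[[0,[-0.01,0,0.03],[0,0,0]],[0,[0,0,0],[0,0,0]],[0.9,[0,0,0],[0,0,0]],[0.9,[0,0,0],[0,0,0]],[0.9,[0,0,0],[0,0,0]],[0.9,[0,0,-0.4],[0,0,0]],[0.9,[0,0,-0.9],[0,0,0]],[0.9,[0,0,-0.9],[0,0,0]]])

```text
t: 20.95
tool_pos: [0.5645, 0.2808, 0.2083]
tool_rot: [3.088, -0.048, 0.551]
contact_force: [-0.0, 0.0, 0.7]
opening: 0.0768
grip_force: 0.0
```

Run:
```python
from h import *
F=tool(np.radians(-86.2))
plan([([.49,0.04,.24],tool(np.radians(-40))),([.5,-.30,.22],F)],step=.85)
```

```text
--to [0.49 0.04 0.24] rows 7
   [-0.15, 0.69, -0.15] [-0.12, -0.35, 0.68]
   [-0.09, 0.71, -0.13] [-0.12, -0.35, 0.67]
   [-0.03, 0.72, -0.12] [-0.12, -0.35, 0.68]
   [0.04, 0.72, -0.11] [-0.12, -0.34, 0.67]
   [0.1, 0.71, -0.1] [-0.12, -0.35, 0.68]
   [0.16, 0.7, -0.09] [-0.12, -0.34, 0.67]
   [0.21, 0.69, -0.1] [-0.13, -0.35, 0.68]
--to [ 0.5  -0.3   0.22] rows 9
   [0.5, 0.56, 0.05] [0.0, 0.0, 0.64]
   [0.55, 0.52, 0.04] [0.0, 0.0, 0.64]
   [0.6, 0.47, 0.05] [0.0, 0.0, 0.64]
   [0.63, 0.41, 0.04] [0.0, 0.0, 0.64]
   [0.67, 0.35, 0.05] [0.0, 0.0, 0.64]
   [0.7, 0.29, 0.04] [0.0, 0.0, 0.64]
   [0.72, 0.23, 0.05] [0.0, 0.0, 0.64]
   [0.74, 0.16, 0.04] [0.0, 0.0, 0.65]
   [0.75, 0.09, 0.05] [0.0, 0.0, 0.64]
```

Request:
play_rows(series=[[1,[-0.15,0.69,-0.15],[-0.12,-0.35,0.68]],[1,[-0.09,0.71,-0.13],[-0.12,-0.35,0.67]],[1,[-0.03,0.72,-0.12],[-0.12,-0.35,0.68]],[1,[0.04,0.72,-0.11],[-0.12,-0.34,0.67]],[1,[0.1,0.71,-0.1],[-0.12,-0.35,0.68]],[1,[0.16,0.7,-0.09],[-0.12,-0.34,0.67]],[1,[0.21,0.69,-0.1],[-0.13,-0.35,0.68]],[1,[0.5,0.56,0.05],[0,0,0.64]]])

```text
t: 21.95
tool_pos: [0.4919, 0.0013, 0.238]
tool_rot: [-2.899, 1.209, -0.004]
contact_force: [0.9, -0.6, 0.1]
opening: 0.0853
grip_force: 0.0
```

Request:
play_rows(series=[[1,[0.55,0.52,0.04],[0,0,0.64]],[1,[0.6,0.47,0.05],[0,0,0.64]],[1,[0.63,0.41,0.04],[0,0,0.64]],[1,[0.67,0.35,0.05],[0,0,0.64]],[1,[0.7,0.29,0.04],[0,0,0.64]],[1,[0.72,0.23,0.05],[0,0,0.64]],[1,[0.74,0.16,0.04],[0,0,0.65]],[1,[0.75,0.09,0.05],[0,0,0.64]]])

```text
t: 22.95
tool_pos: [0.501, -0.3012, 0.2195]
tool_rot: [2.291, -2.149, 0.003]
contact_force: [0.1, 0.1, -0.2]
opening: 0.0857
grip_force: 0.0
```

```bash
cat >> h.py <<'E'
def wtiles():
    im=cam("wrist"); hsv=cv2.cvtColor(im["color"],cv2.COLOR_BGR2HSV)
    m=((hsv[...,0]<14)&(hsv[...,1]>80)&(hsv[...,2]>60)).astype(np.uint8)*255
    for c in blobs(cv2.morphologyEx(m,cv2.MORPH_CLOSE,np.ones((5,5),np.uint8)),1000):
        a=rect(im,c,.028)
        if a[2]<170 and a[3]<70: print("wrist",c.min(0),c.max(0),a)
E
python3 - <<'E'
from h import *
tiles(); wtiles()
F=tool(np.radians(-86))
plan([([.55,-.408,.10],F)],step=.85)
E
```

```text
flat [396.9 130.2 149.5  52.6  -4.2]
flat [403.9 210.  151.2  74.7  -6.2]
rack [ -1.4 121.  144.1  50.3   0.2]
wrist [253  14] [299 148] [ 550.2 -409.6  148.6   49.5  -86.2]
wrist [351  11] [396 144] [ 445.3 -420.1  148.1   50.1  -86.4]
--to [ 0.55  -0.408  0.1  ] rows 4
   [0.54, -0.21, 0.6] [0.0, 0.0, -0.01]
   [0.54, -0.21, 0.59] [0.0, 0.0, -0.01]
   [0.54, -0.22, 0.6] [0.0, -0.01, -0.01]
   [0.54, -0.21, 0.59] [0.0, 0.0, -0.02]
```

Request:
play_rows(series=[[1,[0.54,-0.21,0.6],[0,0,-0.01]],[1,[0.54,-0.21,0.6],[0,0,-0.01]],[1,[0.54,-0.22,0.6],[0,0,0]],[1,[0.54,-0.21,0.6],[0,0,0]],[1,[0,0,0.7],[0,0,0]],[1,[0,0,0.6],[0,0,0]],[1,[0,0,0.3],[0,0,0]],[1,[0,0,0],[0,0,0]]])

```text
t: 24.05
tool_pos: [0.5504, -0.4042, 0.0175]
tool_rot: [2.298, -2.142, -0.003]
contact_force: [1.1, -0.5, -0.1]
opening: 0.0857
grip_force: 0.0
```

Run:
```python
from h import *
plan([([.5502,-.4085,.0155],tool(np.radians(-86.2)))])
```

```text
--to [ 0.55  -0.408  0.016] rows 1
   [0.09, 0.01, 0.04] [0.01, 0.01, 0.03]
```

Request:
play_rows(series=[[1,[0.08,0,0.02],[0,0,0]],[0,[0,0,0],[0,0,0]],[0,[0,0,0],[0,0,0]],[0,[0,0,0],[0,0,0]],[0,[0,0,0],[0,0,0]],[0,[0,0,0],[0,0,0]],[0,[0,0,0],[0,0,0]]])

```text
t: 24.92
tool_pos: [0.5516, -0.4099, 0.0184]
tool_rot: [2.296, -2.142, 0.003]
contact_force: [-1.3, -0.8, 5.8]
opening: 0.0477
grip_force: 63.1
```

Request:
play_rows(series=[[0,[0,0,-0.2],[0,0,0]],[0,[0,0,-0.6],[0,0,0]],[0,[0,0,-0.8],[0,0,0]],[0,[0,0,-0.8],[0,0,0]],[0,[0,0,-0.8],[0,0,0]],[0,[0,0,-0.8],[0,0,0]],[0,[0,0,-0.4],[0,0,0]]])

```text
t: 25.8
tool_pos: [0.5515, -0.4093, 0.2393]
tool_rot: [2.297, -2.142, 0.004]
contact_force: [0.1, -0.3, -2.0]
opening: 0.0476
grip_force: 62.6
```

Run:
```python
from h import *
plan([([.49,-.06,.245],tool(np.radians(-40))),(rk(.006,.0,.07),TR)],step=.85)
```

```text
--to [ 0.49  -0.06   0.245] rows 9
   [-0.78, 0.08, -0.01] [0.0, 0.0, -0.64]
   [-0.79, 0.01, -0.02] [0.0, 0.0, -0.64]
   [-0.79, -0.06, -0.01] [0.0, 0.0, -0.64]
   [-0.78, -0.13, -0.02] [0.0, 0.0, -0.64]
   [-0.76, -0.2, -0.01] [0.0, 0.0, -0.64]
   [-0.74, -0.26, -0.02] [0.0, 0.0, -0.64]
   [-0.72, -0.33, -0.01] [0.0, -0.01, -0.64]
   [-0.68, -0.39, -0.01] [0.0, 0.0, -0.64]
   [-0.65, -0.45, -0.02] [0.0, -0.01, -0.63]
--to [0.586 0.16  0.166] rows 7
   [-0.2, -0.66, 0.23] [0.12, 0.34, -0.68]
   [-0.14, -0.67, 0.23] [0.12, 0.34, -0.68]
   [-0.09, -0.68, 0.23] [0.12, 0.35, -0.68]
   [-0.04, -0.68, 0.24] [0.12, 0.34, -0.68]
   [0.02, -0.67, 0.25] [0.12, 0.35, -0.68]
   [0.07, -0.67, 0.27] [0.12, 0.34, -0.68]
   [0.11, -0.66, 0.29] [0.12, 0.35, -0.68]
```

Request:
play_rows(series=[[0,[-0.78,0.08,-0.01],[0,0,-0.64]],[0,[-0.79,0.01,-0.02],[0,0,-0.64]],[0,[-0.79,-0.06,-0.01],[0,0,-0.64]],[0,[-0.78,-0.13,-0.02],[0,0,-0.64]],[0,[-0.76,-0.2,-0.01],[0,0,-0.64]],[0,[-0.74,-0.26,-0.02],[0,0,-0.64]],[0,[-0.72,-0.33,-0.01],[0,0,-0.64]],[0,[-0.68,-0.39,-0.01],[0,0,-0.64]]])

```text
t: 26.8
tool_pos: [0.4955, -0.097, 0.2406]
tool_rot: [2.903, -1.199, -0.005]
contact_force: [1.0, 1.0, -2.5]
opening: 0.0482
grip_force: 62.6
```

Request:
play_rows(series=[[0,[-0.65,-0.45,-0.02],[0,0,-0.64]],[0,[-0.2,-0.66,0.23],[0.12,0.34,-0.68]],[0,[-0.14,-0.67,0.23],[0.12,0.34,-0.68]],[0,[-0.09,-0.68,0.23],[0.12,0.35,-0.68]],[0,[-0.04,-0.68,0.24],[0.12,0.34,-0.68]],[0,[0.02,-0.67,0.25],[0.12,0.35,-0.68]],[0,[0.07,-0.67,0.27],[0.12,0.34,-0.68]],[0,[0.11,-0.66,0.29],[0.12,0.35,-0.68]]])

```text
t: 27.8
tool_pos: [0.5842, 0.1621, 0.1615]
tool_rot: [3.089, -0.034, 0.542]
contact_force: [-0.1, -0.1, -1.8]
opening: 0.0478
grip_force: 62.6
```

```bash
python3 s.py
python3 - <<'E'
from h import *
o=ctrl.get_obs();print(o["grip_force"])
plan([(rk(.006,.0,.02),TR)],step=.85)
E
```

```text
[ 3.02957796  1.54832865 66.48397815] [-0.68124736 -0.08547872 -1.67805814] 0.047764842822495296
62.61006474494934
--to [0.603 0.16  0.119] rows 2
   [0.03, 0.02, 0.46] [0.0, 0.01, 0.01]
   [0.03, 0.01, 0.47] [0.0, 0.0, 0.02]
```

Request:
play_rows(series=[[0,[0.04,0.01,0.46],[0,0,0.02]],[0,[0.03,0.01,0.46],[0,0,0.02]],[0,[0,0,0.14],[0,0,0]],[0,[0,0,0],[0,0,0]],[0,[-0.06,0,0],[0,0,0]],[0,[0,0,0],[0,0,0]]])

```text
t: 28.55
tool_pos: [0.6038, 0.1597, 0.1151]
tool_rot: [3.09, -0.048, 0.547]
contact_force: [0.5, 0.0, -3.4]
opening: 0.0475
grip_force: 62.7
```

```bash
python3 s.py
```

```text
[ 5.61457324 -0.31897043 16.1299295 ] [-0.74675681  0.02741619 -3.3946749 ] 0.04750090948975951
```

Request:
play_rows(series=[[0,[-0.04,0,0.12],[0,0,0]],[0,[-0.04,0,0],[0,0,0]],[0,[-0.04,0,0],[0,0,0]],[0,[0,0,0],[0,0,0]]])

```text
t: 29.05
tool_pos: [0.6, 0.1598, 0.1064]
tool_rot: [3.09, -0.048, 0.545]
contact_force: [-0.2, -0.2, -3.1]
opening: 0.048
grip_force: 62.7
```

```bash
python3 s.py
```

```text
[-0.88832062 -0.33187456  9.3050977 ] [-1.21247734 -0.19575254 -2.87392476] 0.04803468443466082
```

Request:
play_rows(series=[[0,[-0.04,0,0.02],[0,0,0]],[0,[-0.03,0,0],[0,0,0]],[0,[0,0,0],[0,0,0]]])

```text
t: 29.42
tool_pos: [0.5997, 0.1598, 0.1069]
tool_rot: [3.088, -0.047, 0.556]
contact_force: [4.9, -0.1, 0.2]
opening: 0.0478
grip_force: 62.8
```

```bash
python3 s.py
```

```text
[-1.03027775 -0.26633201  9.8183731 ] [ 4.64170638e+00 -1.78622942e-03 -1.50001490e+00] 0.04783728472937277
```

Request:
play_rows(series=[[0,[0.02,0,0.04],[0,0,0]],[0,[0,0,0],[0,0,0]],[0.9,[0,0,0],[0,0,0]],[0.9,[0,0,0],[0,0,0]],[0.9,[0,0,0],[0,0,0]],[0.9,[0,0,-0.4],[0,0,0]],[0.9,[0,0,-0.9],[0,0,0]],[0.9,[0,0,-0.9],[0,0,0]]])

```text
t: 30.42
tool_pos: [0.5602, 0.1607, 0.2062]
tool_rot: [3.09, -0.048, 0.542]
contact_force: [0.1, -0.4, -0.2]
opening: 0.0768
grip_force: 0.0
```

Run:
```python
from h import *
F=tool(np.radians(-86.2))
plan([([.46,-.1,.24],tool(np.radians(-45))),([.42,-.33,.2],F)],step=.85)
```

```text
--to [ 0.46 -0.1   0.24] rows 7
   [-0.21, 0.75, -0.18] [-0.14, -0.34, 0.76]
   [-0.14, 0.78, -0.16] [-0.13, -0.34, 0.76]
   [-0.07, 0.79, -0.14] [-0.13, -0.34, 0.77]
   [0.01, 0.79, -0.12] [-0.14, -0.34, 0.76]
   [0.09, 0.79, -0.11] [-0.13, -0.33, 0.77]
   [0.18, 0.78, -0.1] [-0.14, -0.34, 0.76]
   [0.25, 0.76, -0.1] [-0.13, -0.33, 0.77]
--to [ 0.42 -0.33  0.2 ] rows 7
   [0.38, 0.55, 0.11] [0.0, 0.0, 0.74]
   [0.44, 0.5, 0.11] [0.0, 0.0, 0.73]
   [0.49, 0.45, 0.12] [0.0, 0.0, 0.74]
   [0.53, 0.4, 0.11] [0.0, 0.0, 0.73]
   [0.57, 0.35, 0.12] [0.0, 0.0, 0.74]
   [0.6, 0.29, 0.11] [0.0, 0.0, 0.73]
   [0.63, 0.22, 0.12] [-0.01, 0.0, 0.74]
```

Request:
play_rows(series=[[1,[-0.21,0.75,-0.18],[-0.14,-0.34,0.76]],[1,[-0.14,0.78,-0.16],[-0.13,-0.34,0.76]],[1,[-0.07,0.79,-0.14],[-0.13,-0.34,0.77]],[1,[0.01,0.79,-0.12],[-0.14,-0.34,0.76]],[1,[0.09,0.79,-0.11],[-0.13,-0.33,0.77]],[1,[0.18,0.78,-0.1],[-0.14,-0.34,0.76]],[1,[0.25,0.76,-0.1],[-0.13,-0.33,0.77]],[1,[0.38,0.55,0.11],[0,0,0.74]]])

```text
t: 31.42
tool_pos: [0.4551, -0.1345, 0.2348]
tool_rot: [-2.832, 1.356, -0.006]
contact_force: [-0.2, 0.7, 0.2]
opening: 0.0856
grip_force: 0.0
```

Request:
play_rows(series=[[1,[0.44,0.5,0.11],[0,0,0.73]],[1,[0.49,0.45,0.12],[0,0,0.74]],[1,[0.53,0.4,0.11],[0,0,0.73]],[1,[0.57,0.35,0.12],[0,0,0.74]],[1,[0.6,0.29,0.11],[0,0,0.73]],[1,[0.63,0.22,0.12],[0,0,0.74]],[1,[0,0,0],[0,0,0]]])

```text
t: 32.3
tool_pos: [0.4203, -0.3311, 0.1984]
tool_rot: [-2.289, 2.148, 0.0]
contact_force: [1.2, 0.0, -0.0]
opening: 0.0855
grip_force: 0.0
```

Run:
```python
from h import *
tiles(); wtiles()
F=tool(np.radians(-86.4))
plan([([.445,-.4185,.10],F)],step=.85)
```

```text
flat [396.8 130.2 149.1  52.9  -3.8]
flat [403.8 216.8 148.2  52.9  -4.5]
rack [ -1.    3.3  45.6 144.8  89.4]
rack [ -1.4 121.7 144.2  47.5   0.3]
wrist [275  21] [323 163] [ 444.5 -420.6  147.9   48.5  -86.2]
--to [ 0.445 -0.418  0.1  ] rows 4
   [0.45, -0.09, 0.5] [0.0, 0.0, 0.01]
   [0.45, -0.09, 0.49] [-0.01, 0.0, 0.01]
   [0.45, -0.09, 0.49] [0.0, 0.0, 0.0]
   [0.46, -0.09, 0.5] [-0.01, 0.01, 0.01]
```

Request:
play_rows(series=[[1,[0.45,-0.09,0.5],[0,0,0]],[1,[0.45,-0.09,0.5],[0,0,0]],[1,[0.45,-0.09,0.5],[0,0,0]],[1,[0.46,-0.09,0.5],[0,0,0]],[1,[0,0,0.7],[0,0,0]],[1,[0,0,0.6],[0,0,0]],[1,[0,0,0.3],[0,0,0]],[1,[0,0,0],[0,0,0]]])

```text
t: 33.4
tool_pos: [0.4455, -0.4178, 0.0188]
tool_rot: [-2.293, 2.144, 0.0]
contact_force: [0.9, 0.6, -0.5]
opening: 0.0852
grip_force: 0.0
```

Run:
```python
from h import *
plan([([.4448,-.419,.0155],tool(np.radians(-86.3)))])
```

```text
--to [ 0.445 -0.419  0.016] rows 1
   [0.02, 0.02, 0.07] [-0.01, 0.01, 0.02]
```

Request:
play_rows(series=[[1,[0.02,0.02,0.06],[0,0,0]],[0,[0,0,0],[0,0,0]],[0,[0,0,0],[0,0,0]],[0,[0,0,0],[0,0,0]],[0,[0,0,0],[0,0,0]],[0,[0,0,0],[0,0,0]],[0,[0,0,0],[0,0,0]]])

```text
t: 34.28
tool_pos: [0.4453, -0.4209, 0.018]
tool_rot: [-2.292, 2.146, -0.006]
contact_force: [-0.2, 0.4, 5.5]
opening: 0.0482
grip_force: 63.3
```

Request:
play_rows(series=[[0,[0,0,-0.2],[0,0,0]],[0,[0,0,-0.6],[0,0,0]],[0,[0,0,-0.8],[0,0,0]],[0,[0,0,-0.8],[0,0,0]],[0,[0,0,-0.8],[0,0,0]],[0,[0,0,-0.8],[0,0,0]],[0,[0,0,-0.4],[0,0,0]]])

```text
t: 35.15
tool_pos: [0.4444, -0.4204, 0.2389]
tool_rot: [-2.292, 2.146, -0.007]
contact_force: [-0.4, -1.2, -2.3]
opening: 0.0477
grip_force: 62.6
```

Run:
```python
from h import *
plan([([.46,-.15,.25],tool(np.radians(-40))),(rk(.006,-.115,.08),TR)],step=.85)
```

```text
--to [ 0.46 -0.15  0.25] rows 7
   [-0.77, -0.1, -0.03] [0.0, 0.0, -0.83]
   [-0.75, -0.18, -0.03] [0.0, 0.0, -0.82]
   [-0.73, -0.27, -0.03] [0.0, -0.01, -0.83]
   [-0.69, -0.35, -0.03] [-0.01, -0.01, -0.82]
   [-0.64, -0.43, -0.04] [0.0, 0.0, -0.83]
   [-0.59, -0.5, -0.03] [-0.01, 0.0, -0.82]
   [-0.54, -0.56, -0.04] [0.0, -0.01, -0.83]
--to [0.579 0.046 0.175] rows 7
   [-0.1, -0.65, 0.21] [0.12, 0.34, -0.68]
   [-0.05, -0.65, 0.22] [0.12, 0.34, -0.68]
   [0.01, -0.65, 0.23] [0.12, 0.35, -0.68]
   [0.05, -0.64, 0.25] [0.12, 0.34, -0.68]
   [0.1, -0.63, 0.26] [0.12, 0.34, -0.68]
   [0.15, -0.61, 0.27] [0.12, 0.35, -0.68]
   [0.2, -0.59, 0.3] [0.12, 0.34, -0.68]
```

Request:
play_rows(series=[[0,[-0.77,-0.1,-0.03],[0,0,-0.83]],[0,[-0.75,-0.18,-0.03],[0,0,-0.82]],[0,[-0.73,-0.27,-0.03],[0,0,-0.83]],[0,[-0.69,-0.35,-0.03],[0,0,-0.82]],[0,[-0.64,-0.43,-0.04],[0,0,-0.83]],[0,[-0.59,-0.5,-0.03],[0,0,-0.82]],[0,[-0.54,-0.56,-0.04],[0,0,-0.83]],[0,[-0.1,-0.65,0.21],[0.12,0.34,-0.68]]])

```text
t: 36.15
tool_pos: [0.4768, -0.12, 0.2372]
tool_rot: [-3.0, 0.927, -0.085]
contact_force: [0.2, 0.4, -2.1]
opening: 0.048
grip_force: 62.6
```

Request:
play_rows(series=[[0,[-0.05,-0.65,0.22],[0.12,0.34,-0.68]],[0,[0.01,-0.65,0.23],[0.12,0.35,-0.68]],[0,[0.05,-0.64,0.25],[0.12,0.34,-0.68]],[0,[0.1,-0.63,0.26],[0.12,0.34,-0.68]],[0,[0.15,-0.61,0.27],[0.12,0.35,-0.68]],[0,[0.2,-0.59,0.3],[0.12,0.34,-0.68]],[0,[0,0,0],[0,0,0]]])

```text
t: 37.02
tool_pos: [0.5772, 0.0475, 0.1696]
tool_rot: [3.092, -0.037, 0.538]
contact_force: [-0.8, -0.3, -2.8]
opening: 0.0478
grip_force: 62.8
```

```bash
python3 s.py
python3 - <<'E'
from h import *
o=ctrl.get_obs();print(o["grip_force"])
plan([(rk(.006,-.115,.014),TR)],step=.6)
E
```

```text
[   2.08031141 -113.11420973   75.48410647] [-1.67947928 -0.33349346 -2.40849597] 0.047755795796531476
62.753355503082275
--to [0.602 0.045 0.113] rows 3
   [0.03, 0.01, 0.41] [0.0, 0.01, 0.0]
   [0.03, 0.02, 0.41] [-0.01, 0.01, 0.01]
   [0.02, 0.01, 0.41] [0.0, 0.01, 0.0]
```

Request:
play_rows(series=[[0,[0.03,0.01,0.41],[0,0.01,0.02]],[0,[0.03,0.02,0.41],[0,0.01,0.02]],[0,[0.02,0.01,0.41],[0,0,0]],[0,[0,0,0.04],[0,0,0]],[0,[-0.06,0,0.04],[0,0,0]],[0,[0,0,0],[0,0,0]]])

```text
t: 37.78
tool_pos: [0.6028, 0.0433, 0.1129]
tool_rot: [3.089, -0.05, 0.553]
contact_force: [0.4, -0.4, -2.5]
opening: 0.0478
grip_force: 62.8
```

```bash
python3 s.py
```

```text
[   6.81724768 -116.71974824   13.42778416] [-0.4600171  -0.37768625 -2.46069683] 0.047788631928531174
```

Request:
play_rows(series=[[0,[-0.06,0,0.06],[0,0,0]],[0,[-0.06,0,0],[0,0,0]],[0,[-0.03,0,0],[0,0,0]],[0,[0,0,0],[0,0,0]]])

```text
t: 38.28
tool_pos: [0.597, 0.0437, 0.1072]
tool_rot: [3.089, -0.049, 0.554]
contact_force: [1.1, 0.7, -3.1]
opening: 0.0479
grip_force: 62.8
```

```bash
python3 s.py
```

```text
[  -0.55681844 -116.47780605   10.01665966] [-0.06087255  0.70051625 -3.27178423] 0.047888668579554275
```

Request:
play_rows(series=[[0,[-0.04,0,0.01],[0,0,0]],[0,[-0.03,0,0],[0,0,0]],[0,[0,0,0],[0,0,0]]])

```text
t: 38.65
tool_pos: [0.5965, 0.0437, 0.108]
tool_rot: [3.087, -0.049, 0.564]
contact_force: [6.1, 0.9, -0.2]
opening: 0.0478
grip_force: 62.8
```

```bash
python3 s.py
```

```text
[  -0.74509768 -116.48467885   10.91767384] [ 5.67849114  1.06860583 -2.26919451] 0.04780987517293613
```

Request:
play_rows(series=[[0,[0.03,0,0.05],[0,0,0]],[0,[0,0,0],[0,0,0]],[0.9,[0,0,0],[0,0,0]],[0.9,[0,0,0],[0,0,0]],[0.9,[0,0,0],[0,0,0]],[0.9,[0,0,-0.4],[0,0,0]],[0.9,[0,0,-0.9],[0,0,0]],[0.9,[0,0,-0.9],[0,0,0]]])

```text
t: 39.65
tool_pos: [0.5569, 0.0446, 0.2067]
tool_rot: [3.09, -0.049, 0.55]
contact_force: [0.0, 0.2, 0.2]
opening: 0.0768
grip_force: 0.0
```

Run:
```python
from h import *
plan([([.53,-.077,.22],tool(YR))],step=.85)
```

```text
--to [ 0.53  -0.077  0.22 ] rows 3
   [-0.11, 0.82, -0.14] [0.0, -0.84, -0.01]
   [-0.13, 0.81, -0.12] [-0.01, -0.84, -0.02]
   [-0.15, 0.82, -0.11] [0.0, -0.84, -0.01]
```

Request:
play_rows(series=[[0.4,[-0.11,0.82,-0.14],[0,-0.84,-0.01]],[0.4,[-0.13,0.81,-0.12],[0,-0.84,-0.02]],[0.4,[-0.15,0.82,-0.11],[0,-0.84,-0.01]],[0.4,[0,0,0],[0,0,0]],[0.4,[0,0,0],[0,0,0]]])

```text
t: 40.28
tool_pos: [0.5306, -0.0768, 0.2192]
tool_rot: [-3.139, 0.041, -0.003]
contact_force: [0.5, 0.3, 0.1]
opening: 0.034
grip_force: 0.0
```

Run:
```python
from h import *
im=cam("wrist");cv2.imwrite("pics/w5.png",im["color"]);np.save("w5.npy",im["color"]);np.save("w5c.npy",im["c2w"])
g=im["color"].max(2)
m=((g<60)).astype(np.uint8)*255; m[230:]=0
for c in blobs(m,150):
    print("dark",c.min(0),c.max(0),c.mean(0).round(1),rect(im,c,.113))
b=cam("top");print("top");cv2.imwrite("pics/t5.png",b["color"][140:300,200:440])
```

```text
dark [294  84] [325 137] [312.1 110.8] [601.4 -73.5  42.7  24.7  -1.5]
dark [306   0] [319  48] [313.4  24. ] [673.6 -78.7  42.6   9.6   1.9]
top
```

View pics/w5.png

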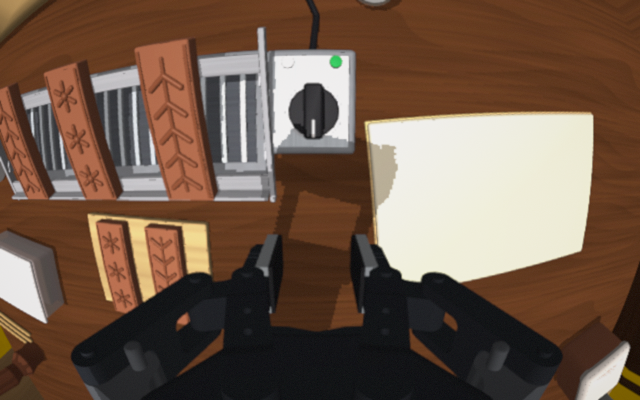

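Run:
```python
from h import *
im=dict(color=np.load("w5.npy"),c2w=np.load("w5c.npy"),fish=1,fx=309.707,fy=309.707,cx=316.185,cy=197.677)
print(im["c2w"][:3,3])
print("bar ends",plane(im,[[313,84],[313,137.5],[303,110],[322.5,110]],.113).round(4))
print("disc",plane(im,[[288.5,111],[339,111],[313.5,137]],.080).round(4))
t=cv2.resize(im["color"][70:160,270:360],None,fx=6,fy=6,interpolation=cv2.INTER_NEAREST);cv2.imwrite("pics/k.png",t)
```

```text
[ 0.59740433 -0.07939839  0.36170635]
bar ends [[ 0.6227 -0.0769  0.113 ]
 [ 0.5796 -0.0757  0.113 ]
 [ 0.602  -0.0684  0.113 ]
 [ 0.6015 -0.0839  0.113 ]]
disc [[ 0.6022 -0.0539  0.08  ]
 [ 0.6009 -0.0993  0.08  ]
 [ 0.5777 -0.0757  0.08  ]]
```

View pics/k.png

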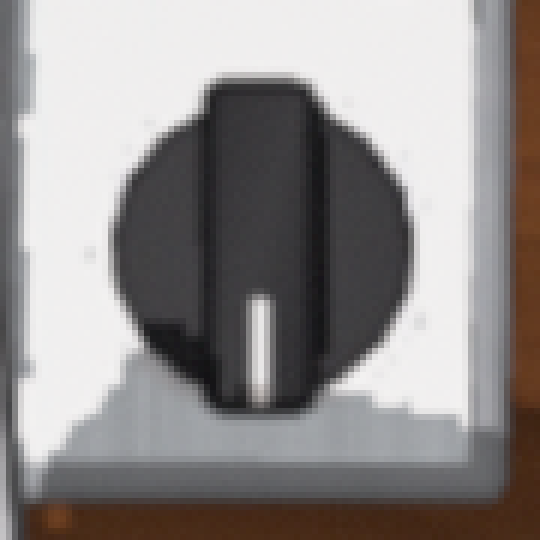

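Run:
```python
from h import *
T=tool(YR)
plan([([.601,-.0765,.16],T),([.601,-.0765,.087],T)],step=.8)
```

```text
--to [ 0.601 -0.076  0.16 ] rows 3
   [0.47, -0.01, 0.4] [0.0, 0.0, 0.0]
   [0.47, -0.01, 0.39] [-0.01, -0.01, 0.0]
   [0.47, -0.01, 0.4] [0.0, 0.0, 0.01]
--to [ 0.601 -0.076  0.087] rows 2
   [0.0, 0.0, 0.73] [0.0, 0.0, 0.0]
   [0.0, 0.0, 0.73] [0.0, 0.0, 0.0]
```

Request:
play_rows(series=[[0.36,[0.47,0,0.4],[0,0,0]],[0.36,[0.47,0,0.4],[0,0,0]],[0.36,[0.47,0,0.4],[0,0,0]],[0.36,[0,0,0],[0,0,0]],[0.36,[0,0,0.3],[0,0,0]],[0.36,[0,0,0.3],[0,0,0]],[0.36,[0,0,0],[0,0,0]]])

```text
t: 41.25
tool_pos: [0.5999, -0.0785, 0.1281]
tool_rot: [-3.139, 0.041, 0.002]
contact_force: [-0.4, 0.1, 0.2]
opening: 0.0308
grip_force: 0.0
```

Run:
```python
from h import *
plan([([.601,-.0765,.087],tool(YR))],step=.3)
```

```text
--to [ 0.601 -0.076  0.087] rows 3
   [0.01, -0.01, 0.27] [-0.01, 0.0, 0.0]
   [0.01, -0.01, 0.28] [0.0, 0.0, 0.0]
   [0.0, -0.02, 0.27] [-0.01, 0.01, 0.0]
```

Request:
play_rows(series=[[0.36,[0.01,-0.02,0.27],[0,0,0]],[0.36,[0.01,-0.02,0.27],[0,0,0]],[0.36,[0,0,0.26],[0,0,0]],[0.36,[0,0,0],[0,0,0]]], force=40)

```text
t: 41.75
tool_pos: [0.6015, -0.0766, 0.0879]
tool_rot: [-3.139, 0.041, 0.002]
contact_force: [-0.0, -0.3, -0.3]
opening: 0.0306
grip_force: 0.0
```

Clear, no contact. Before twisting, check everything is in place, then close.

Run:
```python
from h import *
tiles()
im=cam("scene")
for c in blobs(tilemask(im["color"]),120,700): print("scene",c.mean(0).round(),rect(im,c,.030),rect(im,c,.116))
```

```text
flat [396.8 130.2 149.1  53.1  -3.9]
flat [403.7 216.5 148.2  53.1  -4.5]
rack [-8.000e-01 -1.147e+02  1.445e+02  4.630e+01  1.000e-01]
rack [ -1.    3.3  45.6 144.8  89.4]
rack [ -1.4 122.  144.2  47.    0.3]
scene [371. 232.] [556.8 266.4 131.8  52.1  -6.2] [608.3 279.5 123.9  49.   -6.2]
scene [523. 206.] [197.9 706.3 131.5  45.   72.6] [270.9 693.1 123.6  42.4  72.6]
scene [308. 203.] [548.7  14.8 133.8  52.3  -9.5] [600.6  43.  125.8  49.2  -9.5]
scene [376. 194.] [403.1 218.4 154.3  78.9   0.6] [463.8 234.4 145.   74.2   0.6]
scene [609. 167.] [-151.8  950.6  236.2   36.3    1.8] [-57.9 922.7 222.   34.1   1.8]
scene [633. 103.] [-564.1 1005.6  189.8   51.5  -14. ] [-445.5  974.5  178.5   48.4  -14. ]
```

Request:
play_rows(series=[[0,[0,0,0],[0,0,0]],[0,[0,0,0],[0,0,0]],[0,[0,0,0],[0,0,0]],[0,[0,0,0],[0,0,0]],[0,[0,0,0],[0,0,0]]])

```text
t: 42.48
tool_pos: [0.6032, -0.076, 0.0909]
tool_rot: [-3.138, 0.041, -0.005]
contact_force: [-1.1, 6.3, 2.8]
opening: 0.0152
grip_force: 41.2
```

Request:
play_rows(series=[[0,[0,-0.02,0],[0,0,0.5]],[0,[0,0,0],[0,0,1]],[0,[0,0,0],[0,0,1]],[0,[0,0,0],[0,0,1]],[0,[0,0,0],[0,0,1]],[0,[0,0,0],[0,0,1]],[0,[0,0,0],[0,0,0.7]],[0,[0,0,0],[0,0,0]]])

```text
t: 43.48
tool_pos: [0.6025, -0.0773, 0.0909]
tool_rot: [2.835, -1.352, 0.003]
contact_force: [-4.3, -4.0, 5.4]
opening: 0.0151
grip_force: 41.5
```

```bash
cat > k.py <<'E'
from h import *
o=ctrl.get_obs();x=R.from_rotvec(o["tool_rot"]).as_matrix()[:,0]
print("yaw",np.degrees(np.arctan2(x[1],x[0])),o["wrist_torque"],o["contact_force"],o["opening"])
E
python3 k.py
```

```text
yaw -50.98277022848235 [-0.7376294   0.93584847  0.14314574] [-4.305256   -3.95462314  5.37826486] 0.015071445911840174
```

Request:
play_rows(series=[[0,[0,0,0],[0,0,0.3]],[0,[0,0,0],[0,0,0.2]],[0,[0,0,0],[0,0,0]]])

```text
t: 43.85
tool_pos: [0.6024, -0.0773, 0.0909]
tool_rot: [2.788, -1.445, 0.003]
contact_force: [-4.4, -3.3, 5.3]
opening: 0.0152
grip_force: 46.0
```

```bash
python3 k.py
```

```text
yaw -54.78130359776912 [-0.66158839  0.88168432  1.11259464] [-4.38493298 -3.306383    5.28262575] 0.015168841112880272
```

Request:
play_rows(series=[[0,[0,0,0],[0,0,0]],[0.36,[0,0,0],[0,0,0]],[0.36,[0,0,0],[0,0,0]],[0.36,[0,0,0],[0,0,0]],[0.36,[0,0,-0.3],[0,0,0]],[0.36,[0,0,-0.7],[0,0,0]],[0.36,[0,0,-0.9],[0,0,0]],[0.36,[-0.3,0,-0.9],[0,0,0]]])

```text
t: 44.85
tool_pos: [0.5937, -0.0631, 0.2322]
tool_rot: [-2.782, 1.452, -0.001]
contact_force: [1.1, 0.1, -1.4]
opening: 0.0308
grip_force: 0.0
```

Request:
play_rows(series=[[0.36,[-0.9,0,-0.2],[0,0,0]],[0.36,[-0.9,0.6,0],[0,0,0]],[0.36,[-0.6,0.8,0],[0,0,0]],[0.36,[0,0.8,0],[0,0,0]],[0.36,[0,0,0],[0,0,0]]])

```text
t: 45.48
tool_pos: [0.4337, -0.028, 0.2406]
tool_rot: [-2.781, 1.452, -0.004]
contact_force: [0.2, 0.8, -0.1]
opening: 0.0307
grip_force: 0.0
```

Run:
```python
from h import *
tiles()
im=cam("top");t=cv2.resize(im["color"][130:290,180:420],None,fx=3.3,fy=3.3,interpolation=cv2.INTER_CUBIC);cv2.imwrite("pics/end.png",t)
```

```text
flat [396.8 130.2 149.1  53.1  -3.9]
flat [403.2 216.5 149.2  53.1  -4.5]
rack [-7.000e-01 -1.159e+02  1.445e+02  4.860e+01  1.000e-01]
rack [ -1.    1.9  48.6 145.1  89. ]
rack [ -1.4 122.  144.2  47.    0.3]
```

View pics/end.png

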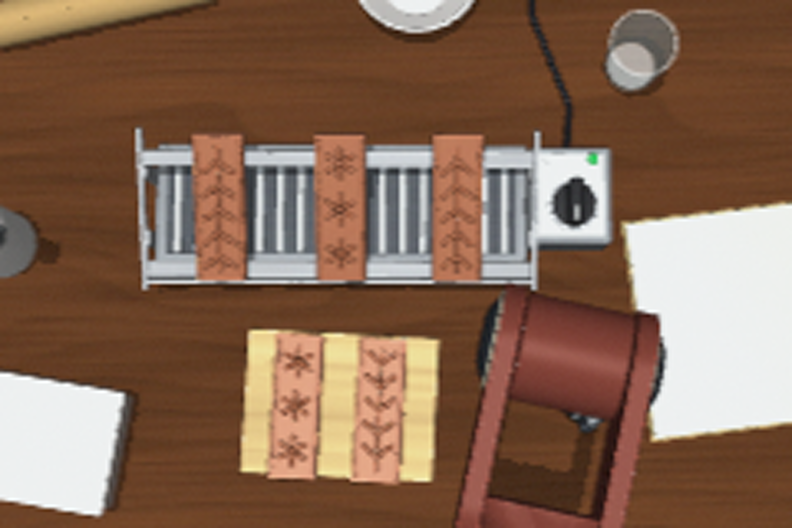

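```bash
python3 -c "
from station import ctrl
print(ctrl.finish_job())"
```

```text
the job is handed in; nothing more can be done
None
```

The job is handed in: both dry tiles lie side by side on the plywood board, all three fresh tiles lie on the rails against the front lip without touching, and the start knob was twisted to its stop and sprang back.

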